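# Dress the mouth of an incubator port sleeve

### The job

Take the deburring tool out of its stand and run its blade slowly once clockwise (seen from above) around the inside edge of the steel sleeve clamped in the holder, starting on the side of the holder's upright pin and going all the way round until you are back at the pin side. Keep the ball-shaped blade just below the sleeve's rim and lightly but steadily against the bore all the way, about 4 N, never digging in. Then stand the tool upright in the free socket of its stand, let go, and leave everything else alone.

Things in the scene. Friction and masses are not known exactly. Their poses are not given: they have to be found in the camera images.
- tool_grip (a point): centre of the deburring tool's handle, the place to grip: square, black, 22 x 22 mm and 60 mm tall, faces along the point's x and y axes, z up along the tool. Below it is a steel flange, 34 mm across and 6 mm thick, whose underside lies 36 mm below this point and rests on the stand. A thin shank under the flange carries the blade. About 140 g in all.
- blade_tip (a point): centre of the deburring tool's blade, a ball-shaped cutter 12 mm across, 76 mm straight below tool_grip when at rest. The shank is sprung: it swings about a point on the tool's axis 36 mm below tool_grip, any way sideways, and the blade yields 1 mm for each 1.5 N of side load (stop at 14 mm).
- nest: the holder: a flat aluminium base 150 (x) x 120 (y) x 14 mm, fixed to the table; origin at the centre of its underside, z up. An upright steel sleeve is clamped on it and does not move under load: bore 56 mm, wall 8 mm, 30 mm tall, rim 44 mm above the origin, closed below by the base. Clockwise from above runs from +x (the pin side) to -y, -x, +y and back to +x.
- nest_mid (a point): point over the middle of the holder, at the height of the sleeve's rim, axes as nest. The sleeve was clamped by hand: its axis lies 5 mm from this point, in a direction that is not known and differs each time, so the bore must be found by feel (or seen). More than 14 N on the sleeve spoils it.
- pin_top (a point): top of the holder's upright dark pin, 10 mm across, 36 mm above the table, 64 mm from the middle of the holder along its +x axis.
- blade: the same sprung shank with its blade (the moving lower part of the deburring tool); origin on the tool's axis at the underside of the flange, z up along the shank, blade centre at z = -40 mm.
- stand_hole0 (a point): centre of the mouth of one socket of the tool stand (a grey block 60 x 160 x 55 mm, top at 55 mm): a plain hole 21 mm across, right through. The two sockets are 90 mm apart. The deburring tool starts in one of them, not always the same; the plug gauge is in the other.
- stand_hole1 (a point): centre of the mouth of the other socket, as stand_hole0.
- gauge_mid (a point): middle of the plug gauge in the other socket, to be left alone: a round aluminium handle 16 mm across, reaching 45 mm above the stand.
- spare_sleeve: a second steel sleeve, loose on the table, to be left alone: 72 mm outside, 56 mm inside, 30 mm tall; origin at the centre of its underside.
- dishes: a stack of three glass dishes, 90 mm across, 44 mm tall, to be left alone; origin at the centre of the underside.
- beaker: a glass beaker 72 mm across, 85 mm tall, to be left alone; origin at the centre of the underside.
Mind the look-alikes: they are no part of the job. What is shaped like the part that bears tool_grip but orange, red or yellow is not meant.

How it is judged:
By the outcome, as a careful person would: the job done as asked, in the order asked, and still so for the second after the job is handed in, with the robot touching nothing.
It also fails if it takes over 72 s, if anything falls off the work surface, if the arm or the gripper's body presses on something with over 40 N, if the wrist force passes 120 N, or if a joint passes its speed limit or range.

### The arm

A 7-joint arm with a two-finger parallel gripper is mounted at the origin on the work surface. World frame = base frame: x ahead of the robot, y to its left, z up, the work surface at z = 0. Lengths are in m, angles in rad, forces in N, time in s.
With the tool pointing down it reaches from about 0.425 to 0.95 m from the base axis. Payload 4.7 kg.
Tool frame: the origin (TCP) lies on the centre line of the jaws, within the pads' length; the fingertips stand robot.nose_length ahead of it and the grasp point (between the pads) lies 8 mm behind it (robot.nose_length is the distance from the TCP to the fingertips, in m); z points along the fingers, x is the direction in which the jaws open and shut, and the axes are right-handed (so a half turn about z gives the same grasp; the last joint's range is limited). The gripper opens to 85 mm and grips with 20 to 120 N. Pads are 22 mm wide; open, the fingers measure 114 mm over their backs; the gripper's body (76 mm by 85 mm) begins 54 mm behind the grasp point. The pads swing forward as they close: fully open they stand 13 mm farther back than shut.
Start: joints at [1.209, 0.469, -0.049, 1.532, 0.024, 1.141, -0.082], TCP at [0.221, -0.638, 0.242] pointing down, gripper open.
Joint ranges: [-2.59, 2.59], [-0.33, 1.99], [-1.39, 1.29], [0.1, 2.45], [-1.04, 4.18], [0.21, 1.99], [-2.66, 2.66]. Speed limits (rad/s): [2.57, 2.57, 3.14, 3.14, 3.14, 3.14, 3.14].

### API

Orientations are given as [roll, pitch, yaw] about the fixed x, y, z axes, in that order (R = Rz(yaw) Ry(pitch) Rx(roll)).
In Python, from plant import robot gives the robot as it stands. Calls block until the motion is done:
- robot.goto(position, orientation): joint-space move of the TCP to a pose.
- robot.move_straight(position, vel=0.15, attitude=None, contact_N=None): straight line of the TCP; attitude=None keeps the orientation; vel is the mean speed in m/s. With contact_N (N) it stops when the force on the tool has changed by that much, and returns True; else False.
- robot.move_joints(angles): joint-space move.
- robot.grip(opening, strength=None): opening from 0.0 (shut) to 1.0 (fully open); strength is the grip in N (None keeps the last); returns when the fingers have stopped.
- robot.sleep(seconds).
- robot.inverse_kinematics(position, orientation): joint angles nearest the present ones, or None.
- robot.sense(): the state.
- robot.grab_frame(name): name is "scene" or "side" or "wrist"; returns a dict with "image" (480x640x3 uint8, red, green, blue), "range_z" (480x640 float32, m along the optical axis (not along the pixel's ray), 0 where there is no reading), "fx", "fy", "cx", "cy" (pixels), "R" (3x3) and "t" (3): a world point X has camera coordinates R X + t. Camera axes: x right, y down, z forward; pixel columns grow to the right and rows downward; lengths in m; the calibration is good to about 2 mm. A picture is of the moment at which its call begins.
A pose or a line that the arm cannot do raises robot.IKError and nothing moves.
- robot.close_job(): hands the job in, once; it reports no verdict.
The state is a dict: "t": time; "joint_pos": joint angles; "joint_velocities": joint speeds; "effort": joint torques, N m; "tcp_pos": TCP position; "tcp_rot": TCP orientation; "wrist_force": force on the tool from outside, world axes, zero at the start; "torque": the same for the moment, N m; "opening": opening from 0.0 (shut) to 1.0 (fully open).
Only numpy, scipy, OpenCV 4.12 (cv2) and the standard library are available. Lean on these libraries where they do the work, as an engineer would, in place of code of your own. Each camera call takes 0.05 s, during which the arm holds its last target.

## Working session

There is one attempt and no reset: what is moved stays moved. The work goes in short steps, each a Python script; the robot and the scene stay as the last script left them, time stands still between calls to the robot, and variables do not carry over. Pictures are saved under pics/ and viewed, and the job is handed in when it is done.

```bash
ls -la; mkdir -p pics; python3 - <<'E'
from plant import robot
import cv2,numpy as np
for n in ["scene","side","wrist"]:
    f=robot.grab_frame(n); cv2.imwrite(f"pics/{n}0.png",f["image"][:,:,::-1]); np.savez(f"pics/{n}0.npz",**f)
    print(n,f["fx"],f["cx"],f["cy"],(-f["R"].T@f["t"]).round(3))
s=robot.sense();print(s);print(robot.nose_length)
E
```

```text
total 12
drwxr-xr-x  3 agent agent 4096 Dec  6 21:01 .
drwxr-xr-x 23 root  root  4096 Dec  6 21:01 ..
drwxr-xr-x  2 agent agent 4096 Dec  6 21:01 pics
scene 597.3813805520855 323.9669361596332 235.1657203990869 [1.23  0.313 0.656]
side 508.45977789272956 314.34580990955726 240.5138287860154 [0.116 0.522 0.635]
wrist 410.5335532874987 316.94081433847253 242.34152787222794 [ 0.3   -0.609  0.372]
{'t': 0.15, 'joint_pos': array([ 1.20907117,  0.46925174, -0.04860555,  1.53342129,  0.02408167,
        1.14102778, -0.08232692]), 'joint_velocities': array([ 8.00897981e-04, -2.56431126e-03, -1.04809581e-03, -3.18958028e-03,
        4.87690874e-04,  1.83251731e-03,  4.04963549e-05]), 'effort': array([ 3.07266082e-04, -5.10764122e+01, -4.71331563e-02, -2.37977564e+01,
        1.06355629e-02,  5.42010006e-03,  5.61005962e-06]), 'tcp_pos': array([ 0.22041589, -0.63753264,  0.24150477]), 'tcp_rot': array([ 3.14156467e+00,  1.52343497e-03, -1.23797065e+00]), 'wrist_force': array([ 0.36410305,  0.58412328, -0.42085668]), 'torque': array([-0.04078678,  0.05578164,  0.01297619]), 'opening': 1.0010974495072975}
0.011
```

View pics/scene0.png

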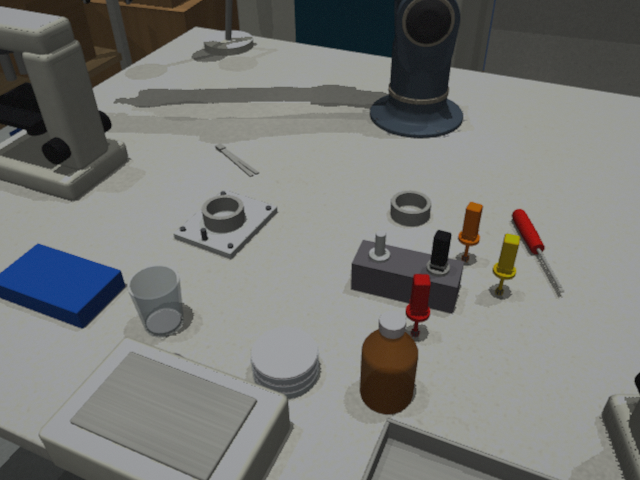

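View pics/side0.png

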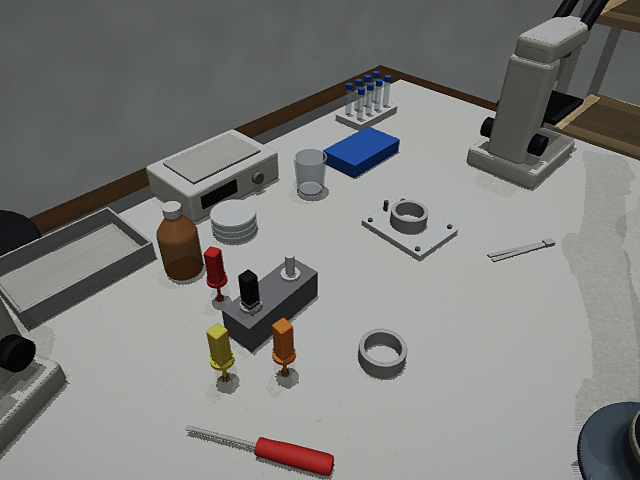

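View pics/wrist0.png

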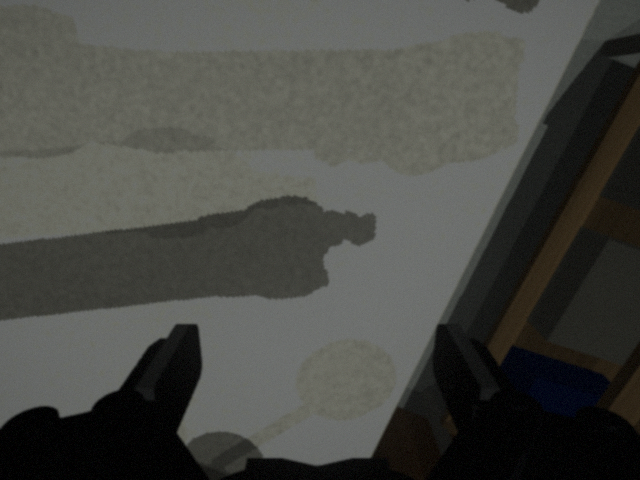

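Candidates for the tool (scene view): black in the stand (441,248), orange (472,220), yellow (509,252), red (420,292). The plug gauge is at (380,243). By the description I choose the black one. The sleeve to work on is the one clamped on the plate at (223,212), with the pin at (204,235). The loose sleeve at (410,208) is to be left alone.

```bash
cat > h.py <<'E'
import numpy as np,cv2
def cloud(f):
    z=f["range_z"]; v,u=np.mgrid[0:480,0:640]
    P=np.stack([(u-f["cx"])/f["fx"]*z,(v-f["cy"])/f["fy"]*z,z],-1)
    W=(P-f["t"])@f["R"]; W[z<=0]=np.nan
    return W
def proj(f,X):
    c=f["R"]@np.asarray(X)+f["t"]; return f["fx"]*c[0]/c[2]+f["cx"],f["fy"]*c[1]/c[2]+f["cy"]
E
python3 - <<'E'
import numpy as np,cv2
from h import *
np.set_printoptions(precision=4,suppress=True)
for n,boxes in [("scene",dict(blk=(425,225,455,272),stand=(345,240,470,310),nest=(170,185,285,260),gauge=(370,230,392,260))),("side",dict(blk=(235,262,262,312),stand=(215,250,325,350),nest=(355,190,465,265),gauge=(280,248,302,282)))]:
    f=dict(np.load(f"pics/{n}0.npz")); W=cloud(f)
    im=f["image"].astype(int)
    print(n,"table z",np.nanmedian(W[300,500:600,2]) if n=="scene" else np.nanmedian(W[400:420,100:200,2]))
    for k,(a,b,c,d) in boxes.items():
        w=W[b:d,a:c].reshape(-1,3); h=np.histogram(w[:,2],bins=np.arange(-.01,.16,.005))
        print(k,[(round(e,3),c) for c,e in zip(h[0],h[1]) if c>8])
        if k=="stand":
            m=(abs(w[:,2]-.055)<.004); 
        elif k=="nest": m=abs(w[:,2]-.014)<.004
        elif k=="blk":
            m=(w[:,2]>.068)&(im[b:d,a:c].reshape(-1,3).max(1)<70)
        else: m=(w[:,2]>.07)
        q=w[m]; r=cv2.minAreaRect(q[:,:2].astype(np.float32)*1000); print("   ",m.sum(),r,np.median(q,0), q.max(0))
        if k=="nest":
            for lo,hi in [(.04,.048)]:
                q=w[(w[:,2]>lo)&(w[:,2]<hi)]; print("  rim",len(q),cv2.minEnclosingCircle(q[:,:2].astype(np.float32)*1000),np.median(q,0))
    cr=[cv2.resize(f["image"][b-10:d+10,a-10:c+10],(380,400 if 0 else int(380*(d-b+20)/(c-a+20))),interpolation=cv2.INTER_CUBIC) for (a,b,c,d) in (boxes["stand"],boxes["nest"])]
    H=max(c.shape[0] for c in cr); cr=[cv2.copyMakeBorder(c,0,H-c.shape[0],0,0,cv2.BORDER_CONSTANT) for c in cr]
    cv2.imwrite(f"pics/crop_{n}.png",np.hstack(cr)[:,:,::-1])
E
```

```text
scene table z -0.0004826433104104346
blk [(np.float64(-0.005), np.int64(440)), (np.float64(0.0), np.int64(82)), (np.float64(0.05), np.int64(103)), (np.float64(0.055), np.int64(79)), (np.float64(0.06), np.int64(67)), (np.float64(0.065), np.int64(46)), (np.float64(0.07), np.int64(48)), (np.float64(0.075), np.int64(44)), (np.float64(0.08), np.int64(42)), (np.float64(0.085), np.int64(42)), (np.float64(0.09), np.int64(52)), (np.float64(0.095), np.int64(44)), (np.float64(0.1), np.int64(44)), (np.float64(0.105), np.int64(47)), (np.float64(0.11), np.int64(48)), (np.float64(0.115), np.int64(115)), (np.float64(0.12), np.int64(63))]
    581 ((562.579345703125, 198.1160888671875), (22.850658416748047, 23.743385314941406), 89.05364990234375) [0.5706 0.2001 0.101 ] [0.5745 0.2097 0.122 ]
stand [(np.float64(-0.005), np.int64(2124)), (np.float64(0.0), np.int64(669)), (np.float64(0.005), np.int64(225)), (np.float64(0.01), np.int64(207)), (np.float64(0.015), np.int64(222)), (np.float64(0.02), np.int64(218)), (np.float64(0.025), np.int64(232)), (np.float64(0.03), np.int64(228)), (np.float64(0.035), np.
[... 4425 characters left out ...]
(535.029052734375, -188.63751220703125), 37.612770080566406) [ 0.5323 -0.1867  0.0441]
gauge [(np.float64(-0.005), np.int64(81)), (np.float64(0.0), np.int64(132)), (np.float64(0.05), np.int64(62)), (np.float64(0.055), np.int64(176)), (np.float64(0.06), np.int64(90)), (np.float64(0.065), np.int64(23)), (np.float64(0.07), np.int64(17)), (np.float64(0.075), np.int64(27)), (np.float64(0.08), np.int64(21)), (np.float64(0.085), np.int64(24)), (np.float64(0.09), np.int64(23)), (np.float64(0.095), np.int64(37)), (np.float64(0.1), np.int64(31))]
    180 ((562.3065795898438, 109.84298706054688), (16.037330627441406, 15.130499839782715), 29.801353454589844) [0.5594 0.1125 0.0903] [0.5696 0.1181 0.1021]
```

View pics/crop_scene.png

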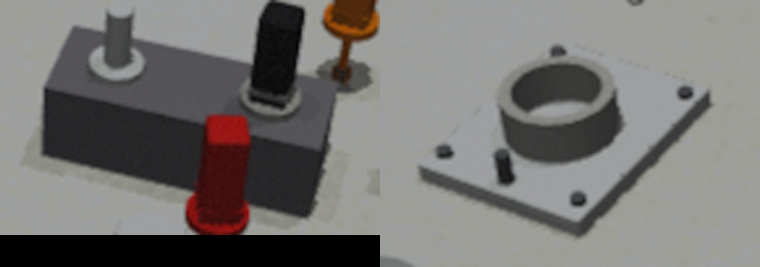

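View pics/crop_side.png

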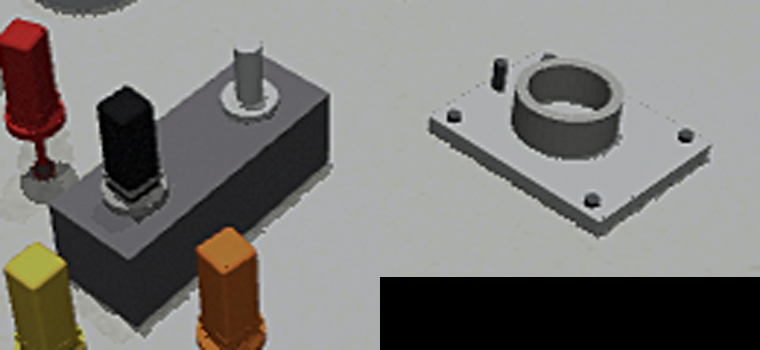

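The crops confirm it: the black handle with the steel flange sits in the stand at (441,248), and the clamped sleeve has the pin on its +x side. Next I'll get neighbour positions and hover for a wrist view.

```bash
python3 - <<'E'
import numpy as np,cv2
from h import *
np.set_printoptions(precision=4,suppress=True)
f=dict(np.load("pics/scene0.npz")); W=cloud(f)
for n,(u,v) in dict(orange=(472,210),red=(420,282),yellow=(509,242),pin=(204,232),bottle=(392,325)).items():
    print(n,W[v,u])
from plant import robot
for psi in (-np.pi/2,0,np.pi/2,np.pi):
  for p in ([.56,.199,.10],[.535,-.188,.12],[.48,.199,.3]):
    q=robot.inverse_kinematics(p,[np.pi,0,psi-.035]); print(psi,p,q)
E
```

```text
orange [0.4722 0.2225 0.1106]
red [0.6576 0.1955 0.1116]
yellow [0.5264 0.2879 0.1098]
pin [ 0.5995 -0.1877  0.0327]
bottle [0.7707 0.1928 0.1413]
-1.5707963267948966 [0.56, 0.199, 0.1] [ 0.0156  0.5671 -0.5811  1.8364  0.4008  0.8571 -2.3666]
-1.5707963267948966 [0.535, -0.188, 0.12] [ 0.4385  0.4432 -0.2256  1.9027  0.1328  0.81   -1.4635]
-1.5707963267948966 [0.48, 0.199, 0.3] [ 0.3958  0.3325 -1.079   1.7802  0.3119  1.2162 -2.3767]
0 [0.56, 0.199, 0.1] [ 0.2629  0.7097 -0.9701  1.8228  0.6965  0.9934 -1.0365]
0 [0.535, -0.188, 0.12] [ 0.6627  0.4866 -0.5218  1.8895  0.3162  0.8474 -0.0558]
0 [0.48, 0.199, 0.3] [ 0.4393  0.3619 -1.1508  1.7786  0.3502  1.23   -0.8424]
1.5707963267948966 [0.56, 0.199, 0.1] [ 0.3003  0.7469 -1.04    1.821   0.7525  1.0299  0.4909]
1.5707963267948966 [0.535, -0.188, 0.12] [ 0.7955  0.5334 -0.7076  1.8821  0.4404  0.8872  1.4072]
1.5707963267948966 [0.48, 0.199, 0.3] [ 0.4796  0.397  -1.2244  1.7772  0.3936  1.2477  0.6866]
3.141592653589793 [0.56, 0.199, 0.1] [ 0.367   0.8361 -1.1826  1.8178  0.8683  1.1194  1.9747]
3.141592653589793 [0.535, -0.188, 0.12] [-0.4993  0.6952  1.1111  1.9542 -0.7584  0.9875 -2.1967]
3.141592653589793 [0.48, 0.199, 0.3] [ 0.449   0.3695 -1.1677  1.7782  0.3597  1.2338  2.2899]
```

```bash
python3 - <<'E'
import numpy as np
from h import *
np.set_printoptions(precision=3,suppress=True)
for n in("scene","side"):
    f=dict(np.load(f"pics/{n}0.npz")); W=cloud(f).reshape(-1,3)
    m=(W[:,2]>.13)&(W[:,2]<.6)&(np.hypot(W[:,0],W[:,1])<1.0)&(np.hypot(W[:,0],W[:,1])>.2)
    q=W[m]; c=np.round(q[:,:2]/.1).astype(int)
    for k in np.unique(c,axis=0):
        s=(c==k).all(1)
        if s.sum()>15: print(n,k*.1,s.sum(),q[s,2].max())
E
```

```text
scene [ 0.2 -0.7] 24 0.24980475578054073
scene [ 0.2 -0.6] 30 0.2516034378584887
scene [ 0.4 -0.7] 46 0.13995467415704946
scene [ 0.5 -0.7] 444 0.1418889012012478
scene [ 0.5 -0.6] 2119 0.30934052284686886
scene [ 0.5 -0.5] 6126 0.30973855128173844
scene [ 0.6 -0.6] 411 0.1410653047444724
scene [0.7 0.2] 31 0.1411947089783707
scene [0.8 0.2] 531 0.14245150462035144
side [ 0.4 -0.7] 122 0.1440635531152149
side [ 0.4 -0.6] 287 0.14500527882314013
side [ 0.5 -0.7] 1071 0.3461686245333668
side [ 0.5 -0.6] 1228 0.3128667403953637
side [ 0.5 -0.5] 4602 0.3121133568204164
side [0.7 0.2] 99 0.14238367987085257
side [0.7 0.5] 167 0.16512079878661895
side [0.8 0.2] 158 0.14221779987610905
```

```bash
python3 - <<'E'
from plant import robot
import cv2,numpy as np
pi=np.pi
robot.goto([.22,-.45,.30],[pi,0,-.8]); print(robot.sense()["t"])
robot.goto([.50,-.22,.27],[pi,0,-.04]); print(robot.sense()["t"],robot.sense()["joint_pos"].round(2))
robot.sleep(.2)
f=robot.grab_frame("wrist"); cv2.imwrite("pics/wnest.png",f["image"][:,:,::-1]); np.savez("pics/wnest.npz",**f)
robot.goto([.55,.14,.26],[pi,0,-.04]); robot.sleep(.2); print(robot.sense()["t"],robot.sense()["joint_pos"].round(2))
f=robot.grab_frame("wrist"); cv2.imwrite("pics/wtool.png",f["image"][:,:,::-1]); np.savez("pics/wtool.npz",**f)
E
```

```text
0.9583
2.3167 [ 0.78  0.28 -0.54  1.78  0.16  1.12  0.15]
4.125 [ 0.24  0.36 -0.72  1.74  0.26  1.14 -0.6 ]
```

View pics/wnest.png

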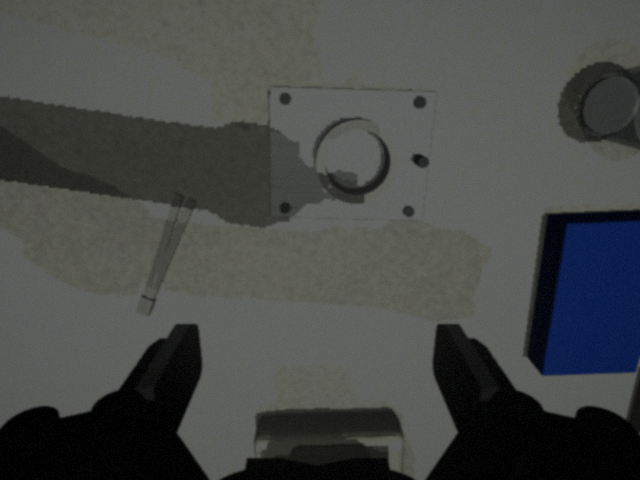

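View pics/wtool.png

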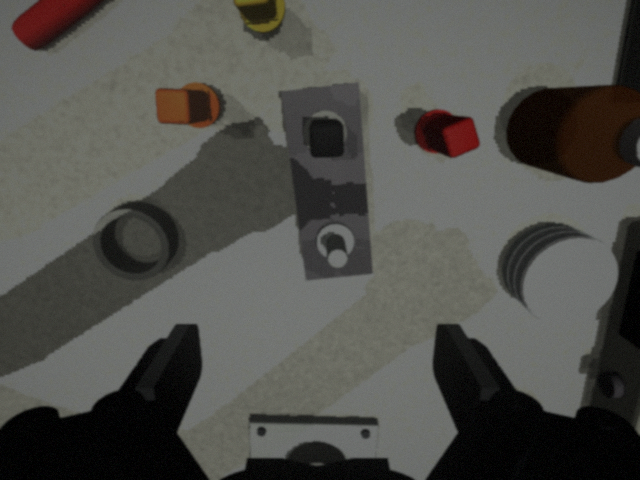

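Wrist views: the sleeve sits at about (352,157) with the pin at (421,160). The black tool is at (325,137) in the stand, and the gauge is at (337,245).

```bash
python3 - <<'E'
import numpy as np,cv2
from h import *
np.set_printoptions(precision=4,suppress=True)
f=dict(np.load("pics/wtool.npz")); W=cloud(f)
def rect(W,a,b,c,d,lo,hi,er=0):
    m=((W[b:d,a:c,2]>lo)&(W[b:d,a:c,2]<hi)); q=W[b:d,a:c][m]
    return len(q),cv2.minAreaRect(q[:,:2].astype(np.float32)*1000),np.median(q,0)
print("tooltop",rect(W,295,100,355,170,.114,.13)); print("stand",rect(W,270,75,385,290,.05,.0585))
print("gauge",rect(W,310,220,360,275,.09,.11))
f=dict(np.load("pics/wnest.npz")); W=cloud(f)
print("base",rect(W,255,75,445,230,.009,.019)); print("rim",rect(W,300,105,400,210,.039,.05))
q=W[105:210,300:400][(W[105:210,300:400,2]>.039)&(W[105:210,300:400,2]<.05)]
print(cv2.minEnclosingCircle(q[:,:2].astype(np.float32)*1000))
from scipy.optimize import least_squares
h=cv2.convexHull(q[:,:2].astype(np.float32)*1000)[:,0]
print(least_squares(lambda p:np.hypot(*(h-p[:2]).T)-p[2],[535,-188,36]).x)
q=W[140:180,405:435][(W[140:180,405:435,2]>.03)]; print("pin",len(q),np.median(q,0))
E
```

```text
tooltop (1155, ((558.366455078125, 199.07998657226562), (22.256345748901367, 21.50140953063965), 88.67467498779297), array([0.5584, 0.1997, 0.1201]))
stand (11087, ((561.14697265625, 153.34722900390625), (60.243736267089844, 160.53790283203125), 3.8863449096679688), array([0.5604, 0.1598, 0.0545]))
gauge (367, ((563.9667358398438, 109.47420501708984), (15.019596099853516, 14.787992477416992), 86.38175201416016), array([0.564, 0.111, 0.099]))
base (17881, ((530.1859130859375, -187.7964324951172), (120.35404205322266, 150.22633361816406), 85.91275024414062), array([ 0.5269, -0.1804,  0.0134]))
rim (2291, ((535.270751953125, -189.11007690429688), (71.37295532226562, 71.06433868408203), 87.51235961914062), array([ 0.5357, -0.1871,  0.0434]))
((535.0925903320312, -188.94479370117188), 36.18389892578125)
[ 535.0179 -188.938    35.9932]
pin 112 [ 0.5933 -0.1919  0.0351]
```

```bash
python3 - <<'E'
from plant import robot
import cv2,numpy as np
pi=np.pi; o=[pi,0,-.023]
robot.grip(.6,70)
robot.goto([.5585,.199,.16],o)
c=robot.move_straight([.5585,.199,.085],vel=.12,contact_N=8); s=robot.sense(); print(c,s["t"],s["tcp_pos"],s["tcp_rot"],s["wrist_force"])
f=robot.grab_frame("wrist"); cv2.imwrite("pics/wgrasp.png",f["image"][:,:,::-1])
if not c:
    robot.grip(0.0,70); s=robot.sense(); print(s["t"],s["tcp_pos"],s["opening"],s["wrist_force"])
f=robot.grab_frame("side"); cv2.imwrite("pics/sgrasp.png",f["image"][200:380,150:400,::-1].repeat(3,0).repeat(3,1))
f=robot.grab_frame("wrist"); cv2.imwrite("pics/wgrasp2.png",f["image"][:,:,::-1])
E
```

```text
False 5.925 [0.55916717 0.19922526 0.0858903 ] [-3.14094412e+00 -1.59792865e-03 -2.32586650e-02] [-0.74228659  0.00660715  0.25220767]
6.3417 [0.55906716 0.19926506 0.08585737] 0.2504405257629877 [ 0.16689221 -0.81116809  4.03056733]
```

View pics/sgrasp.png

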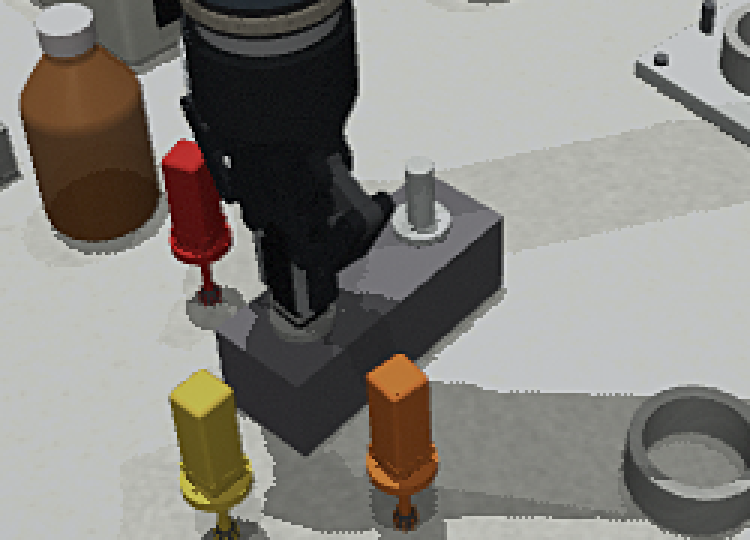

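View pics/wgrasp2.png

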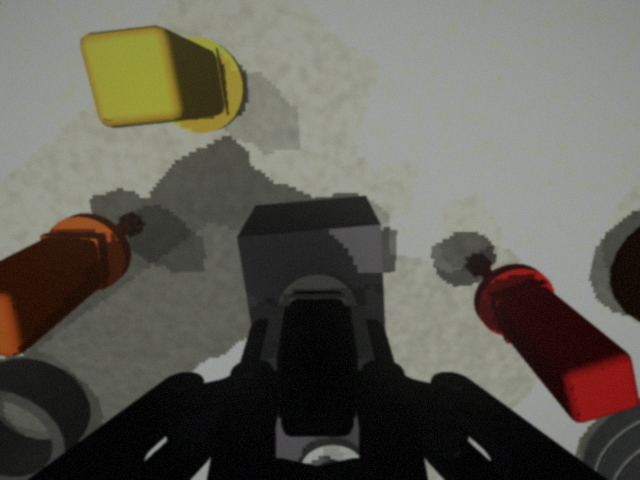

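```bash
python3 - <<'E'
from plant import robot
import cv2,numpy as np
np.set_printoptions(precision=4,suppress=True)
pi=np.pi; o=[pi,0,-.023]
robot.move_straight([.5585,.199,.165],vel=.12); robot.move_straight([.5585,.199,.24],vel=.2)
s=robot.sense(); print(s["t"],s["tcp_pos"],s["opening"],s["wrist_force"])
f=robot.grab_frame("side"); cv2.imwrite("pics/slift.png",f["image"][100:400,150:450,::-1].repeat(2,0).repeat(2,1))
robot.goto([.535,-.189,.20],o); s=robot.sense(); print(s["t"],s["tcp_pos"],s["wrist_force"])
robot.move_straight([.535,-.189,.15],vel=.1)
robot.move_straight([.535,-.189,.107],vel=.05,contact_N=5)
s=robot.sense(); print(s["t"],s["tcp_pos"],s["wrist_force"])
F=[]
for i in range(10):
    robot.sleep(.04); s=robot.sense(); F.append(s["wrist_force"])
print(s["t"],np.mean(F,0),np.std(F,0),s["tcp_pos"])
t=s["t"]
for k in (1,2):
    robot.move_straight([.535+.002*k,-.189,.107],vel=.02); s=robot.sense(); print(s["t"]-t,s["tcp_pos"],s["joint_velocities"]); t=s["t"]
f=robot.grab_frame("scene"); cv2.imwrite("pics/cin.png",f["image"][100:280,120:320,::-1].repeat(3,0).repeat(3,1))
E
```

```text
7.7833 [0.5579 0.1985 0.2389] 0.24665389524269823 [ 0.2122 -0.0257 -2.217 ]
9.2833 [ 0.5357 -0.1871  0.2002] [ 0.1417 -1.0094 -1.8759]
10.9417 [ 0.5353 -0.189   0.1073] [ 0.6077  0.2354 -1.1927]
11.3583 [ 0.1275  0.0109 -1.5079] [0.3447 0.5548 0.5559] [ 0.535  -0.189   0.1071]
0.25 [ 0.5372 -0.1889  0.107 ] [ 0.0013 -0.0002  0.0012  0.0041  0.001   0.0008 -0.0016]
0.25 [ 0.5392 -0.189   0.107 ] [ 0.     -0.001   0.0027  0.0042  0.0005  0.0018 -0.0011]
```

View pics/slift.png

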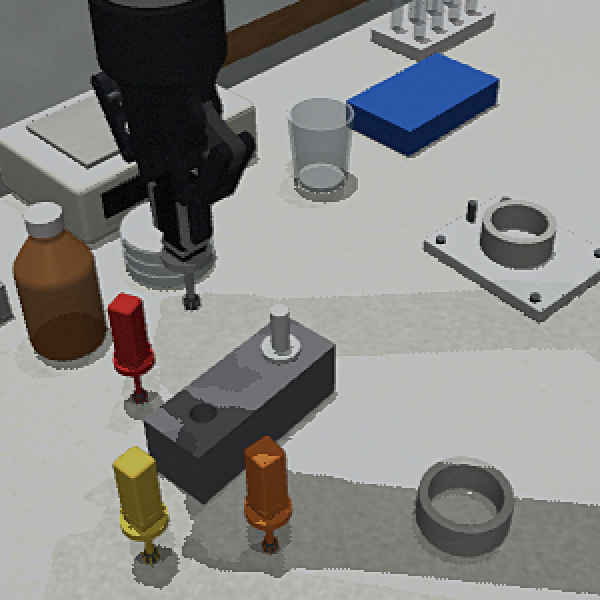

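View pics/cin.png

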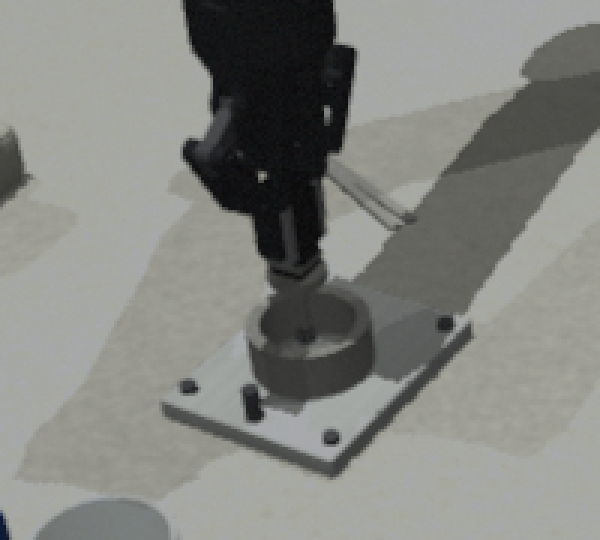

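Blade is in the bore and clear of the wall. Checking the sensor noise before contact.

```bash
python3 - <<'E'
from plant import robot
import numpy as np
np.set_printoptions(precision=3,suppress=True)
a=[robot.sense()["wrist_force"] for _ in range(20)]; print(np.mean(a,0),np.std(a,0),robot.sense()["t"])
a=[]
for _ in range(12):
    robot.sleep(.02); a.append(robot.sense()["wrist_force"])
a=np.array(a);print(a.mean(0),a.std(0),robot.sense()["t"]); print(a[:,:2])
E
```

```text
[-0.486 -0.314 -1.383] [0. 0. 0.] 11.9083
[-0.111  0.016 -1.261] [0.418 0.452 0.506] 12.1083
[[-0.366  0.05 ]
 [ 0.717 -0.722]
 [-0.613  0.132]
 [-0.479  0.16 ]
 [ 0.124  0.787]
 [-0.851 -0.081]
 [-0.193  0.095]
 [ 0.414  0.073]
 [-0.103 -0.825]
 [ 0.106  0.715]
 [ 0.038  0.044]
 [-0.124 -0.241]]
```

```bash
cat > circ.py <<'E'
from plant import robot
import numpy as np
K=1500.; Z=.108; TH0=-np.deg2rad(4.1)
def meas(n=12):
    a=[];p=[]
    for _ in range(n):
        robot.sleep(.009); s=robot.sense(); a.append(s["wrist_force"]); p.append(s["tcp_pos"])
    return np.mean(a,0),np.mean(p,0),s["t"]
class Est:
    def __init__(s): s.x=np.array([.535,-.189,.022]); s.P=np.diag([.0015,.0015,.0002])**2
    def upd(s,F,p,sig=.00015):
        s.P+=np.diag([4e-5,4e-5,1e-5])**2
        b=p[:2]+F[:2]/K; d=b-s.x[:2]; n=np.hypot(*d); H=np.array([-d[0]/n,-d[1]/n,-1.]); e=-(n-s.x[2])
        if np.hypot(*F[:2])<.8 and n<s.x[2]: return
        S=H@s.P@H+sig**2; k=s.P@H/S; s.x=s.x+k*e; s.P=s.P-np.outer(k,H@s.P)
E
cat > start.py <<'E'
from circ import *; import pickle
np.set_printoptions(precision=4,suppress=True)
u=np.array([np.cos(TH0),np.sin(TH0)]); E=Est()
def go(r,v): 
    p=E.x[:2]+r*u; robot.move_straight([p[0],p[1],Z],vel=v)
go(.019,.03)
F,p,t=meas(); print(t,F,p)
for r in (.0210,.0222,.0234,.0240):
    p_=np.array([.535,-.189])+r*u; robot.move_straight([*p_,Z],vel=.01)
    F,p,t=meas(20); E.upd(F,p); print(round(t,2),r,F,p,E.x,"Fr",-F[:2]@u)
    if -F[:2]@u>3: break
pickle.dump(E,open("est.pkl","wb"))
E
python3 start.py
```

```text
12.8583 [-0.0514  0.1696 -1.6611] [ 0.5538 -0.1903  0.1079]
13.38 0.021 [ 0.3016  0.0103 -1.6469] [ 0.5559 -0.1905  0.108 ] [ 0.535 -0.189  0.022] Fr -0.30012926189004746
13.81 0.0222 [ 0.1486 -0.062  -1.7345] [ 0.5572 -0.1906  0.108 ] [ 0.5353 -0.189   0.022 ] Fr -0.1526238346846995
14.24 0.0234 [-0.8171  0.0981 -1.4056] [ 0.5582 -0.1907  0.1079] [ 0.5355 -0.189   0.022 ] Fr 0.8219892269200617
14.66 0.024 [-1.5158  0.0802 -0.9352] [ 0.5587 -0.1907  0.108 ] [ 0.5356 -0.1891  0.022 ] Fr 1.5176782684602088
```

```bash
cat > run.py <<'E'
from circ import *; import pickle,time
np.set_printoptions(precision=4,suppress=True)
E=pickle.load(open("est.pkl","rb")); L=[]
R=4/K; off=np.zeros(2); zo=0
step=np.deg2rad(6); N=62
ths=[TH0,TH0]+[TH0-step*i for i in range(1,N+1)]
for i,th in enumerate(ths):
    u=np.array([np.cos(th),np.sin(th)])
    q=E.x[:2]+(E.x[2]+R)*u
    if i==0: q0=q
    robot.move_straight([*(q+off),Z+zo],vel=.010)
    F,p,t=meas(12); E.upd(F,p)
    off+=.3*np.clip(q-p[:2],-.0005,.0005); zo+=.3*np.clip(Z-p[2],-.0005,.0005)
    Fr=-F[:2]@u; Ft=F[:2]@np.array([-u[1],u[0]]); L.append((t,th,Fr,Ft,F[2],*p,*E.x))
    if i%4<1 or Fr<2.3 or Fr>5.7: print(i,round(t,2),round(np.rad2deg(th)),"Fr %.2f Ft %.2f Fz %.2f"%(Fr,Ft,F[2]),"err",(p[:2]-q)*1e3,"c",E.x*1e3,"z",round(p[2],4))
    if np.hypot(Fr,Ft)>9 or t>58: print("ABORT"); break
np.save("log.npy",L)
E
python3 run.py
```

```text
0 15.03 -4 Fr 2.71 Ft -0.02 Fz 0.29 err [-0.3805  0.0265] c [ 535.7375 -189.0544   22.0166] z 0.1079
4 17.13 -22 Fr 4.63 Ft 2.71 Fz -1.69 err [0.1302 0.1871] c [ 535.8153 -190.4096   22.0233] z 0.1081
8 19.11 -46 Fr 4.89 Ft 2.19 Fz -1.80 err [0.7316 0.3033] c [ 535.9409 -189.7269   21.9963] z 0.1083
12 21.19 -70 Fr 5.02 Ft 2.25 Fz -1.39 err [1.5443 0.165 ] c [ 535.9999 -189.6065   21.9693] z 0.1084
16 23.28 -94 Fr 4.75 Ft 1.96 Fz -1.43 err [ 2.0553 -0.39  ] c [ 535.971  -189.647    21.9842] z 0.1084
20 25.4 -118 Fr 4.85 Ft 1.69 Fz -1.76 err [ 0.4034 -0.8075] c [ 535.7757 -189.656    22.1005] z 0.108
24 27.52 -142 Fr 4.77 Ft 2.13 Fz -1.10 err [ 0.0246 -1.0324] c [ 535.5405 -189.5666   22.2481] z 0.108
28 29.64 -166 Fr 4.87 Ft 2.10 Fz -1.05 err [-0.3014 -1.256 ] c [ 535.3876 -189.4517   22.3506] z 0.108
32 31.77 -190 Fr 4.55 Ft 2.09 Fz -1.40 err [-0.6872 -1.3881] c [ 535.2072 -189.1741   22.5038] z 0.1078
36 33.92 -214 Fr 4.83 Ft 2.05 Fz -1.25 err [-1.2985 -1.4191] c [ 535.1641 -189.0345   22.5635] z 0.1077
40 36.08 -238 Fr 4.72 Ft 2.13 Fz -1.34 err [-2.1391 -0.943 ] c [ 535.1787 -188.8646   22.6232] z 0.1076
44 38.24 -262 Fr 4.78 Ft 1.88 Fz -1.18 err [-2.9089 -0.2265] c [ 535.2703 -188.6509   22.6967] z 0.1075
48 40.38 -286 Fr 5.01 Ft 1.87 Fz -1.64 err [-2.4025  1.0923] c [ 535.3652 -188.5623   22.7342] z 0.1078
52 42.54 -310 Fr 4.98 Ft 1.72 Fz -2.08 err [-1.6645  1.9048] c [ 535.4998 -188.5014   22.7734] z 0.1079
56 44.71 -334 Fr 4.92 Ft 1.75 Fz -2.00 err [-0.8586  2.4992] c [ 535.5794 -188.5035   22.7929] z 0.108
60 46.84 -358 Fr 4.81 Ft 1.59 Fz -2.01 err [0.1997 2.9745] c [ 535.6659 -188.5481   22.8151] z 0.1081
```

```bash
python3 - <<'E'
import numpy as np
L=np.load("log.npy"); np.set_printoptions(precision=2,suppress=True)
c=L[-1,8:10]; c=np.array([.5356,-.1890])
t,th,Fr,Ft=L[:,:4].T
F=np.stack([-Fr*np.cos(th)-Ft*np.sin(th),-Fr*np.sin(th)+Ft*np.cos(th)],1)
b=L[:,5:7]+F/1500
from scipy.optimize import least_squares
s=least_squares(lambda x:np.hypot(*(b[1:]-x[:2]).T)-x[2],[*c,.022]); print(s.x*1e3, np.std(s.fun)*1e3)
d=b-s.x[:2]; a=np.rad2deg(np.unwrap(np.arctan2(d[:,1],d[:,0]))); u=d/np.hypot(*d.T)[:,None]
N=-(F*u).sum(1); print("ang",a[:3],a[-3:]); print("N",N, N[2:].mean()); print("|F|",np.hypot(Fr,Ft).max()); print(np.diff(a)[2:].min(),np.diff(a).max(),t[-1])
E
```

```text
[ 535.55 -188.72   22.94] 0.10876632164035091
ang [-4.99 -4.51 -6.4 ] [-352.65 -359.71 -365.41]
N [2.71 3.46 3.34 3.6  4.65 4.21 4.62 4.74 4.72 4.52 4.47 4.65 4.67 4.4
 4.34 4.54 4.35 4.46 4.31 4.47 4.64 4.42 4.46 4.49 4.45 4.24 4.72 4.56
 4.52 4.31 4.43 4.3  4.19 4.34 4.11 4.25 4.43 4.42 4.24 4.48 4.25 4.26
 4.27 4.21 4.32 4.64 4.8  4.6  4.59 4.58 4.52 4.36 4.62 4.57 4.54 4.39
 4.54 4.59 4.51 4.48 4.44 4.19 4.5  4.41] 4.423535273620684
|F| 5.670602063600755
-8.207078883768357 0.47413471350937186 48.4417
```

```bash
python3 - <<'E'
from circ import *
np.set_printoptions(precision=4,suppress=True)
c=np.array([.53555,-.18872])
for k in range(2):
    p=robot.sense()["tcp_pos"][:2]-c; a=-np.deg2rad(5); r=np.hypot(*p)
    q=c+np.array([[np.cos(a),-np.sin(a)],[np.sin(a),np.cos(a)]])@p; robot.move_straight([*q,Z],vel=.010)
    F,p,t=meas(10); b=p[:2]+F[:2]/K-c; print(t,F,p,np.rad2deg(np.arctan2(b[1],b[0])),-F[:2]@b/np.hypot(*b))
robot.move_straight([*c,Z],vel=.05)
robot.move_straight([*c,.16],vel=.1); robot.move_straight([*c,.24],vel=.2)
o=[np.pi,0,-.023]
robot.goto([.5585,.199,.24],o)
robot.move_straight([.5590,.1992,.162],vel=.15); robot.sleep(.2)
s=robot.sense(); print(s["t"],s["tcp_pos"],s["tcp_rot"],s["opening"],s["wrist_force"])
import cv2
f=robot.grab_frame("side"); cv2.imwrite("pics/sret.png",f["image"][200:380,150:400,::-1].repeat(3,0).repeat(3,1))
E
```

```text
48.8167 [-3.6312  3.2471 -1.8951] [ 0.5606 -0.1944  0.1078] -8.749989768078454 4.0829323018578165
49.2083 [-3.3088  3.7002 -1.9071] [ 0.56   -0.1964  0.108 ] -13.189830270250084 4.065826361624787
53.4 [0.5596 0.1996 0.1632] [-3.1408 -0.0021 -0.0232] 0.24946869499624597 [ 0.4017 -0.8688 -1.2936]
```

View pics/sret.png

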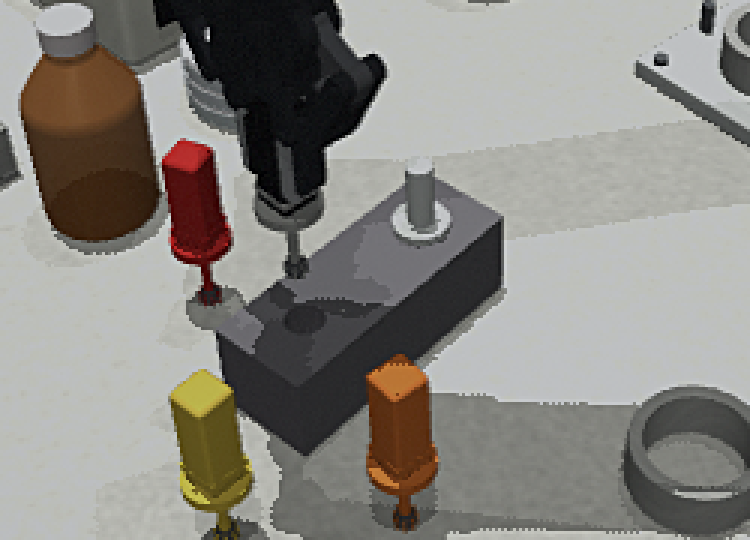

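Tool is upright over the free hole at (305,318) in the crop. Lowering it now.

```bash
python3 - <<'E'
from circ import *; import cv2
np.set_printoptions(precision=4,suppress=True)
c=robot.move_straight([.5588,.1991,.100],vel=.10,contact_N=5); s=robot.sense(); print(c,s["t"],s["tcp_pos"])
if not c:
    c=robot.move_straight([.5588,.1991,.084],vel=.03,contact_N=3.5); F,p,t=meas(6); print(c,t,p,F)
    if p[2]<.0885:
        robot.grip(.5); robot.sleep(.15); s=robot.sense(); print(s["t"],s["opening"],s["wrist_force"])
f=robot.grab_frame("side"); cv2.imwrite("pics/srel.png",f["image"][200:380,150:400,::-1].repeat(3,0).repeat(3,1))
E
```

```text
False 54.2167 [0.5591 0.1995 0.1003]
True 54.75 [0.5588 0.1989 0.0859] [-0.1921 -0.4218  4.3501]
55.2417 0.5028388426492396 [-0.4447 -0.0887 -0.4939]
```

View pics/srel.png

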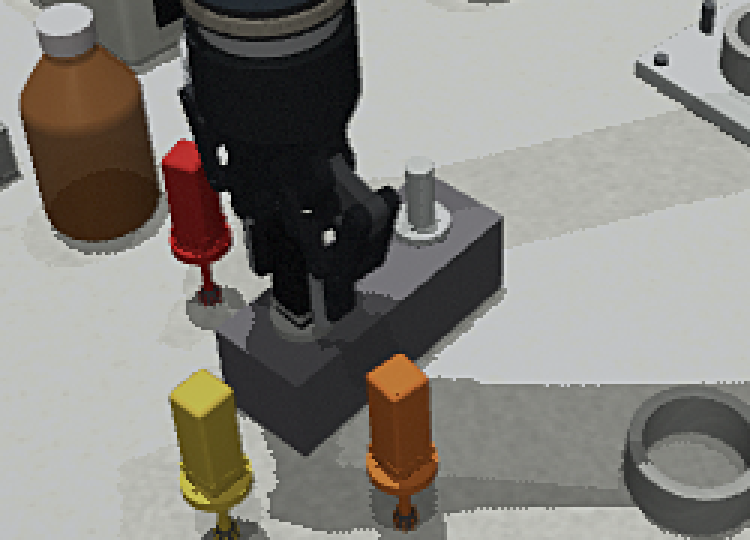

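```bash
python3 - <<'E'
from circ import *; import cv2
np.set_printoptions(precision=4,suppress=True)
robot.move_straight([.5588,.1989,.16],vel=.1); robot.move_straight([.5588,.15,.26],vel=.2); robot.sleep(.2)
from h import cloud
f=robot.grab_frame("side"); cv2.imwrite("pics/send.png",f["image"][100:400,150:450,::-1].repeat(2,0).repeat(2,1)); print(robot.sense()["t"])
f=robot.grab_frame("wrist"); W=cloud(f); m=(W[...,2]>.114)&(W[...,2]<.13)&(abs(W[...,0]-.56)<.03)&(abs(W[...,1]-.2)<.03)
print(m.sum(),cv2.minAreaRect(W[m][:,:2].astype(np.float32)*1000),np.median(W[m],0))
E
```

```text
57.15
1141 ((558.2020874023438, 198.83987426757812), (22.184602737426758, 21.874404907226562), 89.359130859375) [0.5584 0.1995 0.1201]
```

View pics/send.png

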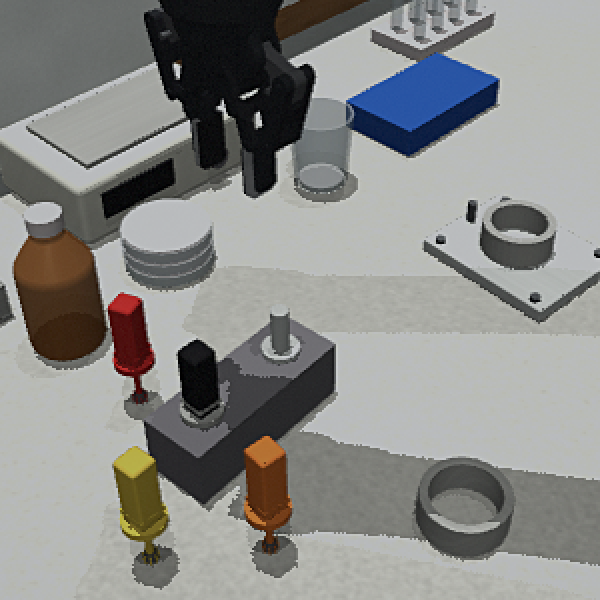

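The tool stands upright in its socket (crop (200,375), top at z = 0.120 as before). Everything else looks unmoved and the gripper is clear.

```bash
python3 -c "
from plant import robot
robot.close_job()"
```

```text
the job is handed in; nothing more can be done
```

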